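# Put the clamp's thumb wheels away in their tray

### The job

Put the three brass thumb wheels away in the wooden tray: each goes hub up and fully down in the block whose round pocket fits it, large in large, medium in medium, small in small. The flanged bush and the hexagon nut do not belong there; leave them and the mug where they stand.

Things in the scene. Friction and masses are not known exactly. Their poses are not given: they have to be found in the camera images.
- wheel_large_center (a point): The large brass thumb wheel, loose, hub up: a knurled round rim 66 mm in diameter and 12 mm thick, on it a plain round hub 24 mm in diameter and 18 mm high with a small dark hole in its top; 30 mm high in all. The point is on the axis 15 mm above the underside; z points up out of the hub. Gripped by the hub, the rim is free to enter a pocket.
- wheel_medium_center (a point): The medium brass thumb wheel, loose, hub up: a knurled round rim 50 mm in diameter and 12 mm thick, on it a plain round hub 22 mm in diameter and 18 mm high with a small dark hole in its top; 30 mm high in all. The point is on the axis 15 mm above the underside; z points up out of the hub. Gripped by the hub, the rim is free to enter a pocket.
- wheel_small_center (a point): The small brass thumb wheel, loose, hub up: a knurled round rim 34 mm in diameter and 12 mm thick, on it a plain round hub 20 mm in diameter and 18 mm high with a small dark hole in its top; 30 mm high in all. The point is on the axis 15 mm above the underside; z points up out of the hub. Gripped by the hub, the rim is free to enter a pocket.
- pocket_large (a point): Centre of the floor of the large round pocket (78 mm wide, 9 mm deep, 4 mm chamfer) in a pale boxwood block 90 mm square. Pocket floor 17 mm above the bench, block top 26 mm. The 3 fixed blocks stand in a row along y, 92 mm apart, in any order, in one fixed dark wooden tray, 110 x 294 mm outside, rim 30 mm above the bench, with 12 mm grips on its ends. z up.
- pocket_medium (a point): Centre of the floor of the medium round pocket (62 mm wide, 9 mm deep, 4 mm chamfer) in a pale boxwood block 90 mm square. Pocket floor 17 mm above the bench, block top 26 mm. The 3 fixed blocks stand in a row along y, 92 mm apart, in any order, in one fixed dark wooden tray, 110 x 294 mm outside, rim 30 mm above the bench, with 12 mm grips on its ends. z up.
- pocket_small (a point): Centre of the floor of the small round pocket (46 mm wide, 9 mm deep, 4 mm chamfer) in a pale boxwood block 90 mm square. Pocket floor 17 mm above the bench, block top 26 mm. The 3 fixed blocks stand in a row along y, 92 mm apart, in any order, in one fixed dark wooden tray, 110 x 294 mm outside, rim 30 mm above the bench, with 12 mm grips on its ends. z up.
- bush_center (a point): A look-alike that stays: a loose brass flanged bush, smooth-edged flange 50 mm in diameter and 8 mm thick, with a collar 36 mm in diameter up to 30 mm height and a wide open bore of 24 mm. The point is on its axis 15 mm above its underside.
- hexnut_center (a point): A look-alike that stays: a loose brass hexagon nut, 46 mm across the flats, 24 mm high, with a 29 mm dark bore. The point is on its axis 12 mm above its underside.
- mug: Blue enamel mug, standing loose on the bench, 82 mm in diameter, 80 mm high, its handle reaching to about 77 mm from the axis on its +y side. Origin: centre of its underside. It stays.
- clamp_foot (a point): Black cast iron screw clamp that grips a grey granite puck, fixed to the bench. The point is on the screw's axis at bench height. Foot 90 mm (x) by 150 mm (y, from -55 to +95 mm); the frame's spine stands on the +y side; the turning bar on top lies along x, 65 mm to each side, at 205 mm height; nothing is higher than 220 mm.
Not all that is in view belongs to the job. Leave any pink, purple or white look-alike of the part that bears wheel_large_center alone.

How it is judged (in metres and radians):
At the end, for the whole second after the job is handed in: Each thumb wheel rests, released and at rest, hub up (within 0.1 rad) on the floor of the pocket of its own size (centre within 8 mm of the pocket's axis, height within 3 mm of fully down); the flanged bush, the hexagon nut and the mug are within 15 mm of where they started (horizontal distance between wheel_large_center and pocket_large below 0.008 m and z of wheel_large_center in the frame of pocket_large between 0.012 and 0.018 m and angle between each of wheel_large_center, wheel_medium_center, wheel_small_center's own z axis and vertical below 0.1 rad and linear speed of each of wheel_large, wheel_medium, wheel_small below 0.02 m/s and horizontal distance between wheel_medium_center and pocket_medium below 0.008 m and z of wheel_medium_center in the frame of pocket_medium between 0.012 and 0.018 m and horizontal distance between wheel_small_center and pocket_small below 0.008 m and z of wheel_small_center in the frame of pocket_small between 0.012 and 0.018 m and distance of each of bush_center, hexnut_center, mug from where it was at the start of the episode below 0.015 m); the robot touches nothing.
It fails at once if the flanged bush is moved by more than 15 mm (distance of bush_center from where it was at the start of the episode above 0.015 m).
It fails at once if the hexagon nut is moved by more than 15 mm (distance of hexnut_center from where it was at the start of the episode above 0.015 m).
It fails at once if the mug is moved by more than 15 mm (distance of mug from where it was at the start of the episode above 0.015 m).
It also fails if it takes over 80 s, if anything falls off the work surface, if the arm or the gripper's body presses on something with over 40 N, if the wrist force passes 120 N, or if a joint passes its speed limit or range.

### The arm

A 6-joint arm with a two-finger parallel gripper is mounted at the origin on the work surface. World frame = base frame: x ahead of the robot, y to its left, z up, the work surface at z = 0. Lengths are in mm, angles in rad, forces in N, time in s.
With the tool pointing down it reaches from about 350 to 975 mm from the base axis. Payload 17.4 kg.
Tool frame: the origin (TCP) lies midway between the tips of the shut fingers; the grasp point (between the pads) lies 19 mm behind it (hold_point_z is the distance from the TCP to the grasp point, in mm); z points along the fingers, y is the line along which they close (so a half turn about z gives the same grasp; the last joint's range is limited). The gripper opens to 85 mm and grips with 20 to 120 N. Pads are 22 mm wide; open, the fingers measure 114 mm over their backs; the gripper's body (76 mm by 85 mm) begins 54 mm behind the grasp point. The pads swing forward as they close: fully open they stand 13 mm farther back than shut.
Start: joints at [1.165, 0.116, 1.442, -0, 1.584, -0.038], TCP at [242.714, 629.859, 231.303] pointing down, gripper open.
Joint ranges: [-2.83, 2.83], [-0.83, 2.19], [0.07, 2.5], [-1.14, 4.28], [0.01, 3], [-2.97, 2.97]. Speed limits (rad/s): [1.89, 1.89, 2.22, 3.14, 3.14, 3.14].

### API

Orientations are given as a unit quaternion [w, x, y, z].
In Python, from bench import read_state, get_image, camera_info, job_done, hold_point_z gives the robot as it stands. The module is installed in compiled form; this text tells all that it offers.
- The arm moves only by the tool jog_arm, never from a script. Its argument "steps" is a list of rows, each a list of 4 numbers: the shift along the tool's x, y, z in cm, then the turn about the tool's z in rad. A call has 1 to 8 rows; each row shifts and turns the commanded pose from where the row before left it, along the tool's axes as they then stand; what a row does not reach is not made up. A row lasts 1/8 s, in which the tool goes at most 62.5 mm and 10.7 degrees, less where a joint would pass 70% of its speed; a pose out of reach is approached as far as the arm can. A call with a gripper value outside its range is refused whole. "fingers" is the closure, from -1 (fully open) to 1 (shut), so that 0 is half open, set as the call begins (left out, the last holds). The fingers move at their own pace and stop on an object; "grip_force" is the grip in N (left out, the last holds). Time passes only in rows, so rows that do not move let the fingers close. It gives the time, the measured TCP pose, the force, the opening and the grip force at its end, in the units of the state.
- read_state(): the state, without advancing time (a new reading comes with each control period).
- get_image(name): name is "scene" or "top" or "wrist"; returns the picture (420x560x3 uint8, blue, green, red); there is no depth.
- camera_info(name): a dict with "K" (3x3 intrinsics, pixels), "xyz" and "orientation" of the camera in the world; the wrist camera has in their place "T_tool_cam" (4x4, takes a point from camera to tool coordinates, whose origin is the TCP and whose axes are the flange's). Camera axes: x right, y down, z forward; pixel columns grow to the right and rows downward; lengths in mm; the calibration is good to about 2 mm. A picture is of the moment at which its call begins: read the wrist's pose just before it. camera_info takes no time and is no camera call.
- job_done(): hands the job in; it is judged then, once.
The state is a dict: "t": time; "joint_pos": joint angles; "qd": joint speeds; "joint_efforts": joint torques, N m; "ee_pos": TCP position; "ee_rot": TCP orientation; "wrist_force": force on the tool from outside, world axes, zero at the start; "wrist_torque": the same for the moment, N m; "finger_gap": opening from 0.0 (shut) to 1.0 (fully open); "gripper_force": force on a finger pad.
Only numpy, scipy, OpenCV 4.12 (cv2) and the standard library are available. Lean on these libraries where they do the work, as an engineer would, in place of code of your own. Each camera call takes 0.05 s, during which the arm holds its last target. There are 200 camera calls.

## Working session

There is one attempt and no reset: what is moved stays moved. The work goes in short steps, Python scripts to look and compute and a tool call to move; the robot and the scene stay as the last step left them, time stands still between calls to the robot, and variables do not carry over. Pictures are saved under pics/ and viewed, at most 14 in all, crops included, and the job is handed in when it is done.

Besides the shell and the picture viewer there is one more tool, called after "Emit:" as name([rows], argument=value, ...), one row to a line, values as JSON. jog_arm: Moves the arm, as the interface text tells. Its arguments: {"type":"object","properties":{"steps":{"type":"array","items":{"type":"array","items":{"type":"number"}}},"fingers":{"type":"number"},"grip_force":{"type":"number"}},"required":["steps"]}

```bash
mkdir -p pics; python3 - <<'E'
from bench import *
import cv2
for n in("top","scene"):
    cv2.imwrite(f"pics/{n}0.png",get_image(n)); c=camera_info(n); print(n,c)
print(camera_info("wrist"),read_state(),hold_point_z)
E
```

```text
top {'K': array([[419.63455887,   0.        , 283.86163033],
       [  0.        , 419.63455887, 208.37787871],
       [  0.        ,   0.        ,   1.        ]]), 'xyz': array([ 478.04969113,   90.93895353, 1043.92866896]), 'orientation': array([ 0.03364095, -0.70263167,  0.70986351, -0.03564865])}
scene {'K': array([[381.51161388,   0.        , 285.2119734 ],
       [  0.        , 381.51161388, 208.24507188],
       [  0.        ,   0.        ,   1.        ]]), 'xyz': array([1315.35064214,  288.96738691,  717.04307578]), 'orientation': array([-0.25146136,  0.56745189,  0.71598102, -0.31958835])}
{'K': array([[332.71020875,   0.        , 283.52193568],
       [  0.        , 332.71020875, 204.27605953],
       [  0.        ,   0.        ,   1.        ]]), 'T_tool_cam': array([[ 9.81832368e-05, -9.45383205e-01, -3.25961020e-01,
         8.35832346e+01],
       [ 9.99999854e-01,  2.66313851e-04, -4.71177257e-04,
        -4.75905723e-01],
       [ 5.32251000e-04, -3.25960926e-01,  9.45383092e-01,
        -1.41777835e+02],
       [ 0.00000000e+00,  0.00000000e+00,  0.00000000e+00,
         1.00000000e+00]])} {'t': 0.1, 'joint_pos': array([ 1.16524481e+00,  1.16428635e-01,  1.44220092e+00, -1.88822278e-06,
        1.58400361e+00, -3.77898500e-02]), 'qd': array([-0.0004785 ,  0.00031622, -0.00378666, -0.00063604, -0.00085684,
       -0.00078413]), 'joint_efforts': array([ 2.16453525e-03, -7.33658266e+01, -6.33793759e+01,  1.33756307e-04,
        5.21791633e-03,  3.21851815e-05]), 'ee_pos': array([242.61506655, 629.70511552, 230.64080205]), 'ee_rot': array([-1.13462231e-04,  1.82846334e-01,  9.83141367e-01, -5.07732885e-04]), 'wrist_force': array([ 0.14548352, -0.69477677,  0.98373807]), 'wrist_torque': array([ 0.02644993, -0.00696037,  0.04449129]), 'gripper_force': 0.0, 'finger_gap': 1.0005850171146886} 18.700000000000003
```

View pics/top0.png

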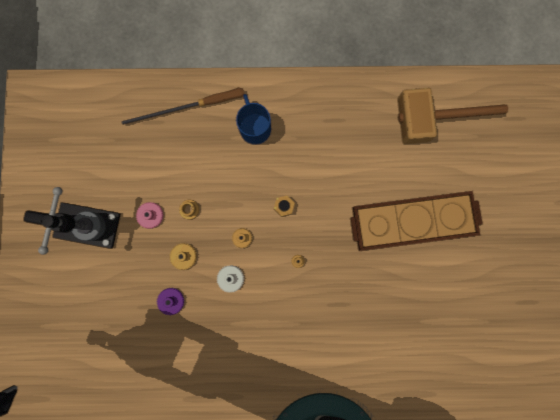

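View pics/scene0.png

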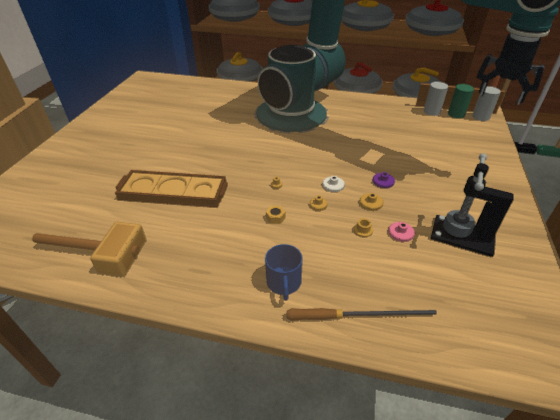

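The top view shows the large wheel near (183,257), medium (242,238), small (298,261), bush (189,209), nut (284,206), mug (254,122). The pockets are small (379,225), large (415,221) and medium (453,216), with the clamp at (88,225). The scene view agrees.

```bash
cat > h.py <<'E'
import numpy as np, cv2
from scipy.spatial.transform import Rotation as R
from bench import *
def rot(q): return R.from_quat([q[1],q[2],q[3],q[0]]).as_matrix()
def ray(n,px,z,st=None):
    c=camera_info(n)
    if n=="wrist":
        T=c["T_tool_cam"]; r=rot(st["ee_rot"]); A=r@T[:3,:3]; o=r@T[:3,3]+st["ee_pos"]
    else: A=rot(c["orientation"]); o=c["xyz"]
    d=A@np.linalg.inv(c["K"])@np.array([*px,1.]); return (o+d*(z-o[2])/d[2])[:2]
def togo(tgt,st):
    "tool-axis shift in cm to bring TCP to world tgt (mm)"
    return np.round(rot(st["ee_rot"]).T@(np.array(tgt)-st["ee_pos"])/10,2)
E
python3 - <<'E'
from h import *
for k,p,z in [("L",(183,255),30),("M",(242,237),30),("S",(298,260),30),("bush",(189,209),30),("nut",(284,206),24),("mug",(254,122),80),("pS",(379,225),26),("pL",(415,221),26),("pM",(453,216),26),("clamp",(88,225),100),("white",(230,279),20),("purple",(171,301),20),("pink",(149,214),20)]:
    print(k,ray("top",p,z).round())
im=cv2.imread("pics/top0.png")
cv2.imwrite("pics/crop.png",cv2.resize(im[180:320,120:320],None,fx=4,fy=4,interpolation=cv2.INTER_CUBIC))
s=read_state();print(rot(s["ee_rot"]).round(2))
E
```

```text
L [468. 331.]
M [509. 189.]
S [453.  55.]
bush [579. 318.]
nut [584.  87.]
mug [778. 156.]
pS [ 535. -143.]
pL [ 544. -231.]
pM [ 555. -324.]
clamp [538. 529.]
white [409. 219.]
purple [358. 360.]
pink [568. 418.]
[[-0.93  0.36 -0.  ]
 [ 0.36  0.93 -0.  ]
 [ 0.   -0.   -1.  ]]
```

View pics/crop.png

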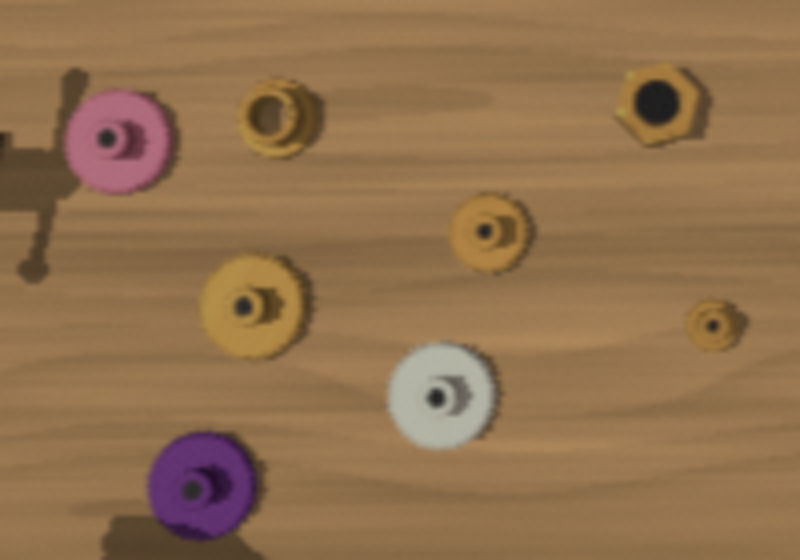

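The crop puts the hub holes in full-image pixels at large (180.8,256.5), medium (241.2,237.8) and small (298,261.2). I'll go above the large wheel and square the tool to the world axes.

Emit:
jog_arm([
  [0,0,0,-0.185],
  [0,0,0,-0.185],
  [-3.7,-4.9,0,0],
  [-3.7,-4.9,0,0],
  [-3.7,-4.9,0,0],
  [-3.7,-4.9,0,0],
  [-3.7,-4.9,0,0],
  [-3.7,-4.9,0,0],
], fingers=-1, grip_force=50)

```text
t: 1.1
ee_pos: [466.1, 334.5, 231.1]
ee_rot: [-0.0, -0.001, 1.0, -0.0]
wrist_force: [0.5, 0.1, -0.7]
finger_gap: 1.003
gripper_force: 0.0
```

Emit:
jog_arm([
  [0,0,4,0],
  [0,0,4,0],
  [0,0,0,0],
  [0,0,0,0],
])

```text
t: 1.6
ee_pos: [465.7, 336.8, 153.0]
ee_rot: [0.001, -0.001, 1.0, 0.0]
wrist_force: [0.7, -0.9, 0.9]
finger_gap: 1.001
gripper_force: 0.0
```

```bash
cat >> h.py <<'E'
def look(name):
    st=read_state(); im=get_image("wrist"); cv2.imwrite(f"pics/{name}.png",im); return st,im
E
python3 - <<'E'
from h import *
st,im=look("w1"); print(st["ee_pos"],rot(st["ee_rot"]).round(3))
for p in((180.75,256.5),(241.25,237.75),(298,261.25)):print(ray("top",p,30))
E
```

```text
[465.68071394 336.75610392 152.96538843] [[-1.    -0.002  0.001]
 [-0.002  1.     0.001]
 [-0.001  0.001 -1.   ]]
[464.23638875 336.13835998]
[507.64285498 190.99531276]
[449.99412794  54.951332  ]
```

View pics/w1.png

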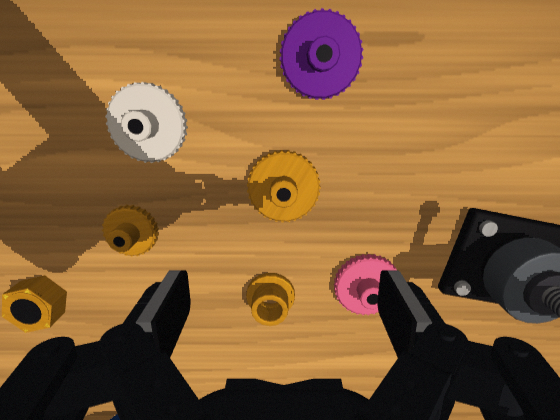

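The wrist view shows the large wheel in the middle, with its hub hole at (284,194). The bush (270,300) and the pink wheel are clear of the descent path.

```bash
cat >> h.py <<'E'
def hole(im,px,w=12,th=60):
    "centroid of the darkest blob near px"
    x,y=map(int,px); g=im[y-w:y+w,x-w:x+w].max(2); m=(g<th).astype(np.uint8)
    n,l,s,c=cv2.connectedComponentsWithStats(m); i=[k for k in range(1,n) if s[k,4]>8]
    k=min(i,key=lambda k:np.hypot(*(c[k]-w))); return c[k]+np.array([x-w,y-w]),s[k,4]
E
python3 - <<'E'
from h import *
im=cv2.imread("pics/w1.png"); st=read_state()
for p in((284,194),(120,241)):
    h,a=hole(im,p); t=ray("wrist",h,30,st); print(h,a,t,togo([*t,14],st))
E
```

```text
[283.21428571 194.17857143] 140 [464.7637298  336.05494126] [ 0.14 -0.1  13.94]
[118.60638298 241.37234043] 94 [508.45925368 191.83924081] [ -4.2  -14.54  13.93]
```

Emit:
jog_arm([
  [0.1,-0.1,5,0],
  [0,0,5,0],
  [0,0,3.8,0],
  [0,0,0,0],
])

```text
t: 2.15
ee_pos: [463.7, 335.1, 12.4]
ee_rot: [-0.001, -0.001, 1.0, -0.001]
wrist_force: [-0.7, -0.3, 1.1]
finger_gap: 1.001
gripper_force: 0.0
```

Emit:
jog_arm([
  [0,0,0,0],
  [0,0,0,0],
  [0,0,0,0],
  [0,0,0,0],
  [0,0,0,0],
  [0,0,0,0],
], fingers=1, grip_force=50)

```text
t: 2.9
ee_pos: [464.8, 335.7, 14.6]
ee_rot: [0.001, -0.001, 1.0, 0.0]
wrist_force: [-1.5, -0.7, 8.9]
finger_gap: 0.253
gripper_force: 48.6
```

Emit:
jog_arm([
  [0,0,-3,0],
  [0,0,-6,0],
  [0,0,-6,0],
  [-0.9,-5.7,0,0],
  [-0.9,-5.7,0,0],
  [-0.9,-5.7,0,0],
  [-0.9,-5.7,0,0],
  [-0.9,-5.7,0,0],
])

```text
t: 3.9
ee_pos: [509.7, 48.6, 163.2]
ee_rot: [-0.0, -0.001, 1.0, -0.0]
wrist_force: [-0.1, 0.4, -4.5]
finger_gap: 0.249
gripper_force: 50.2
```

Emit:
jog_arm([
  [-0.9,-5.7,0,0],
  [-0.9,-5.7,0,0],
  [-0.9,-5.7,0,0],
  [-0.9,-5.7,0,0],
  [-0.9,-5.7,0,0],
  [0,0,0,0],
  [0,0,0,0],
])

```text
t: 4.78
ee_pos: [555.3, -234.3, 162.8]
ee_rot: [-0.001, -0.001, 1.0, 0.0]
wrist_force: [0.3, -0.2, -4.4]
finger_gap: 0.247
gripper_force: 50.6
```

```bash
python3 - <<'E'
from h import *
st,im=look("w2"); print(st["ee_pos"],st["finger_gap"])
E
```

```text
[ 555.2713418  -234.33914379  162.77499591] 0.24723551096590052
```

View pics/w2.png

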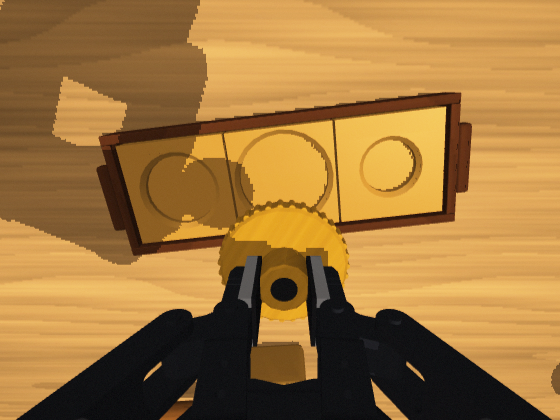

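The held large wheel is upright, with its hole at (284,290). The tray below shows medium at (180,188), large at (284,172) and small at (391,165). I'll zoom in to pick tray points.

```bash
python3 - <<'E'
from h import *
im=cv2.imread("pics/w2.png")
c=cv2.resize(im[85:265,90:480],None,fx=2,fy=2,interpolation=cv2.INTER_CUBIC)
c=cv2.convertScaleAbs(cv2.pow(c/255.,.6)*255); cv2.imwrite("pics/c2.png",c)
E
```

```text
(no output)
```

View pics/c2.png

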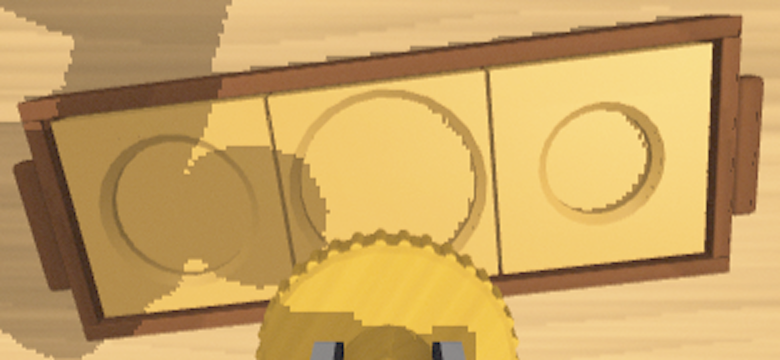

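```bash
python3 - <<'E'
from h import *
st=read_state()
f=lambda p,z:ray("wrist",np.array(p)/2+[90,85],z,st)
C=np.array([f(p,30) for p in((20,102),(741,16),(729,271),(88,340))])
print(C.round(1),C.mean(0),[np.hypot(*(C[i]-C[(i+1)%4])).round(1) for i in range(4)])
for k,p in dict(M=(178,205),S=(602,163),sa=(267,96),sb=(487,70),sc=(500,273)).items(): print(k,f(p,26).round(1))
for i,k in enumerate("SLM"):
    t=ray("top",[(379,225),(415,221),(453,216)][i],26); print("top",k,t.round(1))
c,a=hole(im:=cv2.imread("pics/w2.png"),(284,290)); print("held hub",ray("wrist",c,st["ee_pos"][2]+16,st),st["ee_pos"])
E
```

```text
[[ 507.7 -384.4]
 [ 473.7  -96.1]
 [ 581.   -82.6]
 [ 616.  -372.2]] [ 544.59423059 -233.80500659] [np.float64(290.3), np.float64(108.2), np.float64(291.7), np.float64(109.0)]
M [ 552.4 -325.6]
S [ 533.3 -142.9]
sa [ 505.5 -284.2]
sb [ 494.8 -193.9]
sc [ 583.9 -183.5]
top S [ 535.2 -143.2]
top L [ 544.1 -231.1]
top M [ 555.3 -324.2]
held hub [ 554.31968671 -234.46884722] [ 555.39151194 -233.8198889   162.98834845]
```

Estimates agree to about 3 mm: large (544,-234), small (534,-143), medium (554,-325.5). I'll lower the large wheel.

Emit:
jog_arm([
  [0.5,0,0,0],
  [0.6,0,0,0],
  [0,0,4,0],
  [0,0,4,0],
  [0,0,3,0],
  [0,0,1.2,0],
  [0,0,0.4,0],
  [0,0,0.4,0],
])

```text
t: 5.82
ee_pos: [545.2, -234.7, 34.5]
ee_rot: [0.001, -0.001, 1.0, -0.0]
wrist_force: [0.3, -0.4, -3.9]
finger_gap: 0.251
gripper_force: 50.6
```

Emit:
jog_arm([
  [0,0,0.1,0],
  [0,0,0,0],
  [0,0,0,0],
])

```text
t: 6.2
ee_pos: [544.7, -234.6, 32.7]
ee_rot: [0.0, -0.001, 1.0, -0.0]
wrist_force: [-0.2, 0.7, -4.4]
finger_gap: 0.249
gripper_force: 50.6
```

Emit:
jog_arm([
  [0,0,0.1,0],
  [0,0,0,0],
  [0,0,0,0],
])

```text
t: 6.58
ee_pos: [544.8, -234.6, 31.7]
ee_rot: [0.0, -0.001, 1.0, -0.0]
wrist_force: [-2.1, -0.6, 1.1]
finger_gap: 0.245
gripper_force: 51.3
```

Emit:
jog_arm([
  [0,0,0,0],
  [0,0,0,0],
  [0,0,0,0],
  [0,0,-3,0],
  [0,0,-6,0],
  [0,0,-5,0],
  [0,0,0,0],
  [0,0,0,0],
], fingers=0)

```text
t: 7.58
ee_pos: [544.4, -234.4, 170.7]
ee_rot: [-0.0, -0.001, 1.0, 0.0]
wrist_force: [0.3, -0.5, -0.4]
finger_gap: 0.504
gripper_force: 0.0
```

```bash
python3 - <<'E'
from h import *
st,im=look("w3"); print(st["ee_pos"],st["finger_gap"])
E
```

```text
[ 544.44618186 -234.36546292  170.70181023] 0.5037258237320927
```

View pics/w3.png

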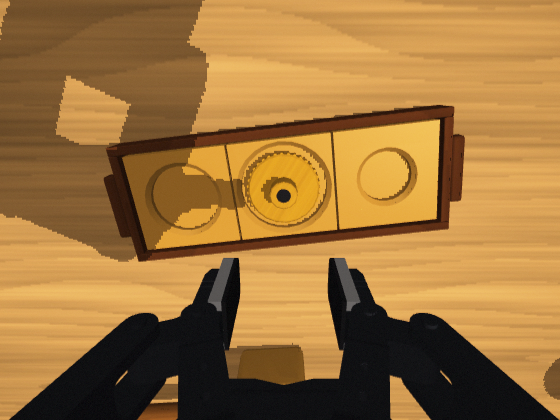

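The large wheel is seated: its rim at about (285,190) is concentric with the pocket, and its hole is at (284,196). Next is the medium wheel.

```bash
python3 - <<'E'
from h import *
st=read_state()
for p in((184,195),(284.5,184.5),(386.5,174)): print(ray("wrist",p,26,st))
print("hole",ray("wrist",hole(cv2.imread("pics/w3.png"),(284,196))[0],47,st))
E
```

```text
[ 550.11192161 -324.50832483]
[ 540.11068124 -234.0944873 ]
[ 530.31649113 -144.25872468]
hole [ 543.71112472 -235.31359376]
```

Emit:
jog_arm([
  [0.5,6.1,0,0],
  [0.5,6.1,0,0],
  [0.5,6.1,0,0],
  [0.5,6.1,0,0],
  [0.5,6.1,0,0],
  [0.5,6.1,0,0],
  [0.6,6,0,0],
  [0,0,2,0],
], fingers=-1)

```text
t: 8.62
ee_pos: [507.0, 194.8, 150.7]
ee_rot: [-0.0, -0.003, 1.0, 0.0]
wrist_force: [1.0, -1.1, -0.3]
finger_gap: 1.001
gripper_force: 0.0
```

Emit:
jog_arm([
  [0,0,0,0],
  [0,0,0,0],
  [0,0,0,0],
])

```text
t: 9.0
ee_pos: [508.1, 190.5, 151.7]
ee_rot: [0.0, -0.0, 1.0, 0.0]
wrist_force: [0.9, 0.1, 0.0]
finger_gap: 1.0
gripper_force: 0.0
```

```bash
python3 - <<'E'
from h import *
st,im=look("w4"); print(st["ee_pos"])
# predicted pixel
c=camera_info("wrist");T=c["T_tool_cam"];r=rot(st["ee_rot"])
p=c["K"]@(T[:3,:3].T@(r.T@(np.array([508,191.5,30])-st["ee_pos"])-T[:3,3])); p=p[:2]/p[2]; print(p)
h,a=hole(im,p); t=ray("wrist",h,30,st); print(h,a,t,togo([*t,14.5],st))
E
```

```text
[508.09203247 190.52990083 151.74403976]
[285.57665393 196.12269454]
[285.75       195.85416667] 96 [507.76592565 191.64331151] [ 0.04  0.11 13.72]
```

Emit:
jog_arm([
  [0,0.1,5,0],
  [0,0,5,0],
  [0,0,3.7,0],
  [0,0,0,0],
])

```text
t: 9.55
ee_pos: [506.5, 191.6, 12.3]
ee_rot: [-0.002, -0.001, 1.0, -0.001]
wrist_force: [0.9, -0.4, 0.6]
finger_gap: 0.996
gripper_force: 0.0
```

Emit:
jog_arm([
  [0,0,0,0],
  [0,0,0,0],
  [0,0,0,0],
  [0,0,0,0],
  [0,0,0,0],
  [0,0,0,0],
], fingers=1)

```text
t: 10.3
ee_pos: [508.0, 192.5, 15.4]
ee_rot: [0.0, -0.001, 1.0, 0.0]
wrist_force: [-3.0, -1.3, 8.0]
finger_gap: 0.222
gripper_force: 48.6
```

Emit:
jog_arm([
  [0,0,-3,0],
  [0,0,-6,0],
  [0,0,-6,0],
  [-0.5,-5.8,0,0],
  [-0.5,-5.8,0,0],
  [-0.5,-5.8,0,0],
  [-0.5,-5.8,0,0],
  [-0.5,-5.8,0,0],
])

```text
t: 11.3
ee_pos: [533.1, -99.4, 164.5]
ee_rot: [0.0, -0.001, 1.0, -0.0]
wrist_force: [0.5, 0.2, -1.8]
finger_gap: 0.225
gripper_force: 49.6
```

Emit:
jog_arm([
  [-0.5,-5.8,0,0],
  [-0.5,-5.8,0,0],
  [-0.5,-5.8,0,0],
  [-0.5,-5.7,0,0],
  [0,0,0,0],
  [0,0,0,0],
])

```text
t: 12.05
ee_pos: [553.6, -328.2, 164.0]
ee_rot: [-0.0, -0.001, 1.0, 0.0]
wrist_force: [-0.3, -0.2, -2.1]
finger_gap: 0.221
gripper_force: 49.5
```

```bash
python3 - <<'E'
from h import *
st=read_state(); im=get_image("top"); print(st["ee_pos"],st["finger_gap"])
st,iw=look("w5")
t=cv2.resize(im[185:260,335:495],None,fx=5,fy=5,interpolation=cv2.INTER_CUBIC)
w=iw[100:300,60:520]; 
cv2.imwrite("pics/t5.png",t); cv2.imwrite("pics/c5.png",cv2.resize(w,None,fx=1.7,fy=1.7,interpolation=cv2.INTER_CUBIC))
E
```

```text
[ 553.61950291 -328.19181366  163.95957668] 0.22101727915290592
```

View pics/c5.png

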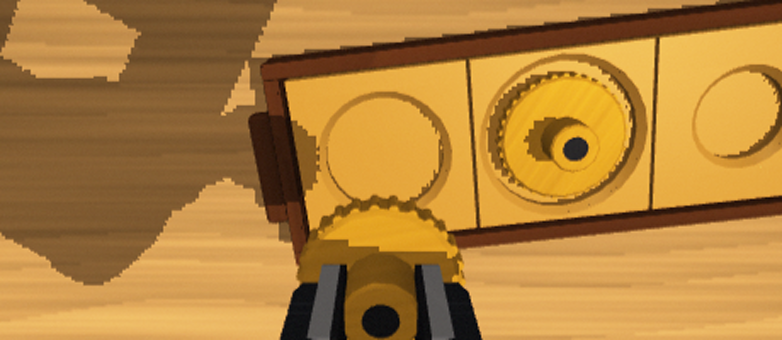

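Large sits well inside its pocket, whose chamfer circle is centred near crop (563,133). The medium pocket is centred near crop (385,157).

```bash
python3 - <<'E'
from h import *
st=read_state(); f=lambda p,z:ray("wrist",np.array(p)/1.7+[60,100],z,st).round(1)
print("L",f((563.5,133.5),26),"Lx ext",f((481,134),26),f((646,134),26),"ytop/bot",f((563,54),26),f((563,213),26))
print("M",f((385,157),26),f((385,92),26),f((319,150),26),f((451,150),26))
print("L hole",f((575,149),47))
im=cv2.imread("pics/w5.png"); c,a=hole(im,(284,288)); print("held",ray("wrist",c,st["ee_pos"][2]+15.5,st)-st["ee_pos"][:2],st["ee_pos"])
E
```

```text
L [ 542.7 -234.6] Lx ext [ 543.1 -276.7] [ 542.8 -192.5] ytop/bot [ 502.8 -239.2] [ 586.6 -230.1]
M [ 555.5 -325.6] [ 521.7 -325.8] [ 551.9 -359.6] [ 551.7 -291.6]
L hole [ 544.9 -235.3]
held [-1.05860035 -0.66740943] [ 553.88680756 -327.44812748  164.41371127]
```

View pics/t5.png

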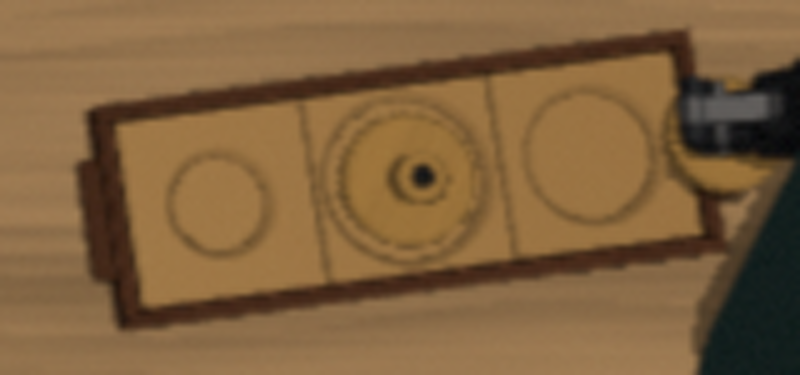

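Emit:
jog_arm([
  [0,0.2,0,0],
  [0,0,4,0],
  [0,0,4,0],
  [0,0,3,0],
  [0,0,1.2,0],
  [0,0,0.4,0],
  [0,0,0.4,0],
  [0,0,0,0],
])

```text
t: 13.15
ee_pos: [554.1, -326.6, 35.0]
ee_rot: [0.0, -0.001, 1.0, -0.0]
wrist_force: [0.9, -0.8, -2.3]
finger_gap: 0.223
gripper_force: 49.6
```

Emit:
jog_arm([
  [0,0,0.1,0],
  [0,0,0,0],
  [0,0,0,0],
])

```text
t: 13.52
ee_pos: [553.9, -326.5, 33.5]
ee_rot: [0.0, -0.001, 1.0, -0.0]
wrist_force: [-0.1, 0.0, -2.4]
finger_gap: 0.221
gripper_force: 49.6
```

Emit:
jog_arm([
  [0,0,0.1,0],
  [0,0,0,0],
  [0,0,0,0],
])

```text
t: 13.9
ee_pos: [553.9, -326.5, 32.5]
ee_rot: [0.0, -0.001, 1.0, -0.0]
wrist_force: [-0.5, 0.5, 0.5]
finger_gap: 0.223
gripper_force: 49.9
```

Emit:
jog_arm([
  [0,0,0,0],
  [0,0,0,0],
  [0,0,0,0],
  [0,0,-3,0],
  [0,0,-6,0],
  [0,0,-5,0],
  [1,3,0,0],
  [1,6,0,0],
], fingers=0)

```text
t: 14.9
ee_pos: [533.4, -236.7, 172.7]
ee_rot: [0.0, 0.0, 1.0, -0.0]
wrist_force: [0.3, 2.0, 0.5]
finger_gap: 0.501
gripper_force: 0.0
```

Emit:
jog_arm([
  [1.6,5.8,0,0],
  [1.6,5.8,0,0],
  [1.6,5.8,0,0],
  [1.6,5.8,0,0],
  [1.6,5.8,0,0],
  [0.4,0.1,2,0],
  [0,0,0,0],
  [0,0,0,0],
], fingers=-1)

```text
t: 15.9
ee_pos: [449.3, 53.3, 152.5]
ee_rot: [-0.0, -0.0, 1.0, -0.0]
wrist_force: [0.6, 0.2, -0.2]
finger_gap: 0.999
gripper_force: 0.0
```

```bash
python3 - <<'E'
from h import *
st=read_state(); print(st["ee_pos"])
E
```

```text
[449.34101587  53.29580385 152.51069468]
```

```bash
python3 - <<'E'
from h import *
st,im=look("w6")
c=camera_info("wrist");T=c["T_tool_cam"];r=rot(st["ee_rot"])
p=c["K"]@(T[:3,:3].T@(r.T@(np.array([450.5,55,30])-st["ee_pos"])-T[:3,3])); p=p[:2]/p[2]
h,a=hole(im,p); t=ray("wrist",h,30,st); print(p,h,a,t,togo([*t,14.5],st))
E
```

```text
[286.49079728 197.36384884] [285.78947368 196.33333333] 57 [449.59883737  54.41226391] [-0.03  0.11 13.8 ]
```

Emit:
jog_arm([
  [0,0.1,5,0],
  [0,0,5,0],
  [0,0,3.8,0],
  [0,0,0,0],
])

```text
t: 16.45
ee_pos: [447.9, 54.4, 12.4]
ee_rot: [-0.002, -0.0, 1.0, -0.0]
wrist_force: [0.4, 0.6, 0.8]
finger_gap: 1.001
gripper_force: 0.0
```

Emit:
jog_arm([
  [0,0,0,0],
  [0,0,0,0],
  [0,0,0,0],
  [0,0,0,0],
  [0,0,0,0],
  [0,0,0,0],
], fingers=1)

```text
t: 17.2
ee_pos: [449.4, 55.3, 15.2]
ee_rot: [0.001, -0.001, 1.0, -0.0]
wrist_force: [-2.7, -2.2, 7.0]
finger_gap: 0.2
gripper_force: 48.6
```

Emit:
jog_arm([
  [0,0,-3,0],
  [0,0,-6,0],
  [0,0,-6,0],
  [-2,-5,0,0],
  [-2,-5,0,0],
  [-2,-5,0,0],
  [-2.4,-4.7,0,0],
  [0,0,0,0],
])

```text
t: 18.2
ee_pos: [533.9, -144.0, 163.7]
ee_rot: [-0.001, 0.0, 1.0, -0.0]
wrist_force: [0.3, 0.6, -1.5]
finger_gap: 0.201
gripper_force: 49.3
```

Emit:
jog_arm([
  [0,0,0,0],
  [0,0,0,0],
])

```text
t: 18.45
ee_pos: [533.1, -140.6, 164.5]
ee_rot: [0.0, -0.002, 1.0, 0.0]
wrist_force: [-0.1, 0.4, -1.7]
finger_gap: 0.2
gripper_force: 49.3
```

```bash
python3 - <<'E'
from h import *
st,im=look("w7"); print(st["ee_pos"],st["finger_gap"])
E
```

```text
[ 533.13781266 -140.56748914  164.47893321] 0.20041425170750626
```

View pics/w7.png

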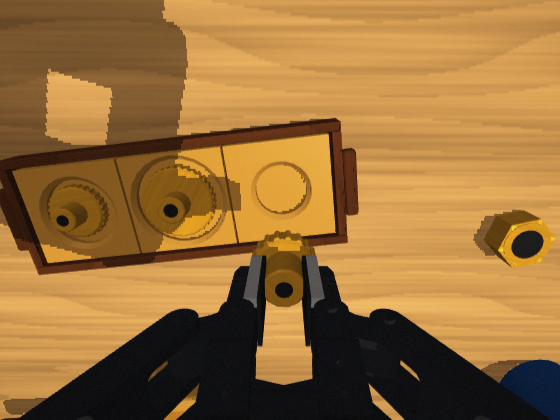

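Medium is seated, with its hub hole at (63,221). The small pocket is centred at about (281.5,187.5).

```bash
python3 - <<'E'
from h import *
st=read_state(); print(st["ee_pos"],ray("wrist",(281.5,187.5),26,st))
im=cv2.imread("pics/w7.png")
for p in((63,221),(171,211)): print(ray("wrist",hole(im,p)[0],47,st))
E
```

```text
[ 533.19515906 -140.54680527  164.55624033] [ 530.51918352 -143.09635958]
[ 553.88732326 -326.78249027]
[ 544.4300317  -235.16618575]
```

Emit:
jog_arm([
  [0,-0.2,0,0],
  [0,0,4,0],
  [0,0,4,0],
  [0,0,3,0],
  [0,0,1.2,0],
  [0,0,0.4,0],
  [0,0,0.4,0],
  [0,0,0,0],
])

```text
t: 19.5
ee_pos: [533.7, -143.6, 34.9]
ee_rot: [0.0, -0.001, 1.0, -0.0]
wrist_force: [-0.1, 0.1, -1.8]
finger_gap: 0.197
gripper_force: 49.3
```

Emit:
jog_arm([
  [0,0,0.1,0],
  [0,0,0,0],
  [0,0,0,0],
])

```text
t: 19.88
ee_pos: [533.5, -143.6, 33.5]
ee_rot: [0.0, -0.001, 1.0, -0.0]
wrist_force: [-0.3, -0.0, -2.1]
finger_gap: 0.199
gripper_force: 49.3
```

Emit:
jog_arm([
  [0,0,0.1,0],
  [0,0,0,0],
  [0,0,0,0],
])

```text
t: 20.25
ee_pos: [533.5, -143.5, 32.3]
ee_rot: [0.0, -0.001, 1.0, -0.0]
wrist_force: [0.1, -1.9, -1.0]
finger_gap: 0.196
gripper_force: 49.6
```

Released next, then retreat so that the tray is fully in view.

Emit:
jog_arm([
  [0,0,0,0],
  [0,0,0,0],
  [0,0,0,0],
  [0,0,-3,0],
  [0,0,-6,0],
  [0,0,-5,0],
  [0,-4.5,0,0],
  [0,-4.5,0,0],
], fingers=0)

```text
t: 21.25
ee_pos: [533.9, -234.4, 173.3]
ee_rot: [0.001, -0.002, 1.0, -0.0]
wrist_force: [0.5, -1.1, -0.5]
finger_gap: 0.504
gripper_force: 0.0
```

Emit:
jog_arm([
  [0,0,0,0],
  [0,0,0,0],
  [0,0,0,0],
])

```text
t: 21.62
ee_pos: [533.7, -232.7, 172.3]
ee_rot: [-0.0, -0.002, 1.0, 0.0]
wrist_force: [-0.8, -0.3, -0.5]
finger_gap: 0.503
gripper_force: 0.0
```

```bash
python3 - <<'E'
from h import *
st,im=look("w8"); c=cv2.resize(im[95:265,100:470],None,fx=2.1,fy=2.1,interpolation=cv2.INTER_CUBIC)
cv2.imwrite("pics/c8.png",cv2.convertScaleAbs(cv2.pow(c/255.,.6)*255))
E
```

```text
(no output)
```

View pics/c8.png

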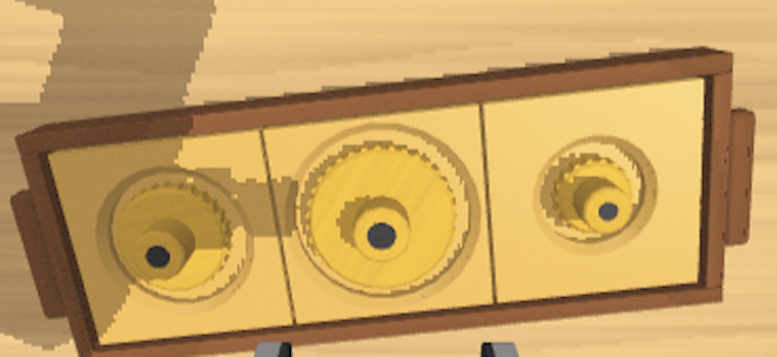

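All three wheels lie flat inside their own pockets: medium hole at crop (157,257), large (381,236), small (608,211). The play in each pocket is only 6 mm, so seated wheels are within tolerance.

```bash
python3 -c "
from bench import *
print(job_done())"
```

```text
the job is handed in; nothing more can be done
None
```

The three thumb wheels are in their own pockets, hub up and fully down; the arm went nowhere near the bush, nut and mug, and I handed the job in at about 22 s (no verdict was returned).

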